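Weigh the pail of rock samples on the spring balance

TASK

Weigh the little blue pail of rock samples: swing its wire bail up from where it lies flat while the pail stays standing where it is, then carry the pail by the bail and hang the middle of the bail in the hook of the spring balance on the retort stand. Let the weight down onto the balance gently, without a jolt and without straining the balance past its 10 N range, then let go and leave the pail hanging still and level. Do not tip the rocks out, and leave the dropper bottle, the jar and the white tile where they are.

Things in the scene. Friction and masses are not known exactly. Their poses are not given: they have to be found in the camera images.
- pail: small blue plastic pail, 86 mm tall, 107 mm across near the rim (84 mm at the foot), heaped with rock samples that stay in it; all together 0.29 to 0.87 kg, which cannot be told by eye. Origin: centre of its underside, z up. Two ears at its +x and -x sides (out to 67 mm) carry the bail's pivots, 76 mm above the underside.
- bail (a joint): angle of the pail's swing bail, a U of smooth 5 mm steel wire, 120 mm wide. 0: lying flat, level with the pivots, out over the pail's -y side (its start); pi/2: upright; pi: flat on the other side. It swings freely and falls back if let go. Pinch lightly (3 to 5 N) so that the wire can turn in the fingers, and yield to the force along the bail: 2 N sideways can tip a light pail.
- bail_crown (a point): top middle of the bail: a small bend, 96 mm from the pivot axis (172 mm above the pail's underside when upright), in which the hook finds the middle by itself. Point on the centre line of the wire; axes turn with the bail, x along the wire.
- bail_shoulder_a (a point): middle of the nearly straight piece of the bail's top wire on the pail's -x side (usually nearer the robot): 88 mm from the pivot axis, 26 mm from the crown along x; about 34 mm of wire to pinch, room 35 mm to the pail's wall when lying flat. Held here the crown stays free for the hook and the pail hangs almost level.
- bail_shoulder_b (a point): the same on the pail's +x side.
- hook: open 4 mm wire hook under the spring balance. Origin: inside of its bottom bend, where the bail sits (crown then 4 to 5 mm above it), 300 mm over the table unloaded; z up. The bail's top wire goes along the hook's x. Open to its -y side: the tip, at y = -16 mm, rises to 22 mm; back of the bend at y = +14 mm; stem back on the axis from 60 mm up. The wire enters at 36 mm height, then goes down.
- balance_foot (a point): lower end of the balance's tube (26 mm wide, 163 mm tall, red ends), 81 mm above the unloaded hook, joined to it by a 10 mm pull rod: keep the gripper's body clear (lean the gripper back along the hook's x). The hook sinks 11 mm per newton of load (90 N/m); 10 N is 111 mm, a stop comes at 115 mm. The balance swings on its ring when pushed; a pail let go before it is fully carried bobs.
- stand: fixed retort stand. Origin on the table plumb under the hook, same axes as the unloaded hook. Grey base plate 12 mm thick from x = -50 to 110 and y = -55 to 145 mm; steel rod 12 mm thick at x = 75, y = 100 mm, 622 mm tall; level arm at 555 mm height from the rod to the balance's ring. At the robot's right a fixed white tray, 77 mm tall, begins at world y = -0.42 m.
- dropper_bottle: amber dropper bottle with a black cap and yellow label, 38 mm wide, 75 mm tall; bystander. Origin: centre of its underside.
- glass_jar: clear glass jar with white gel and a plastic spoon standing in it, 66 mm wide, 78 mm tall (spoon to 100 mm); bystander. Origin: centre of its underside.
- spotting_tile: white glazed spotting tile with 12 wells, 85 x 110 x 9 mm; bystander. Origin: centre of its underside.
There are look-alikes about, which are no part of the job. There is more than one size of the pail; the job needs the largest.

How it is judged:
By the outcome, as a careful person would: the job done as asked, in the order asked, and still so for the second after the job is handed in, with the robot touching nothing.
It also fails if it takes over 72 s, if anything falls off the work surface, if the arm or the gripper's body presses on something with over 40 N, if the wrist force passes 120 N, or if a joint passes its speed limit or range.

ROBOT

A 7-joint arm with a two-finger parallel gripper is mounted at the origin on the work surface. World frame = base frame: x ahead of the robot, y to its left, z up, the work surface at z = 0. Lengths are in m, angles in rad, forces in N, time in s.
With the tool pointing down it reaches from about 0.4 to 0.85 m from the base axis. Payload 10.4 kg.
Tool frame: the origin (TCP) lies midway between the tips of the shut fingers; the grasp point (between the pads) lies 19 mm behind it (manip.hold_point_z is the distance from the TCP to the grasp point, in m); z points along the fingers, y is the line along which they close (so a half turn about z gives the same grasp; the last joint's range is limited). The gripper opens to 85 mm and grips with 20 to 120 N. Pads are 22 mm wide; open, the fingers measure 114 mm over their backs; the gripper's body (76 mm by 85 mm) begins 54 mm behind the grasp point. The pads swing forward as they close: fully open they stand 13 mm farther back than shut.
Start: joints at [1.138, 0.332, -0.065, 1.46, 0.022, 1.35, -0.088], TCP at [0.249, -0.573, 0.231] pointing down, gripper open.
Joint ranges: [-2.6, 2.6], [-0.5, 2.12], [-1.47, 1.34], [0.16, 2.42], [-1.27, 4.41], [0.06, 2.06], [-2.6, 2.6]. Speed limits (rad/s): [2.22, 2.22, 2.79, 2.79, 3.14, 3.14, 3.14].

INTERFACE

Orientations are given as a unit quaternion [x, y, z, w].
In Python, from workcell import manip, eyes, job gives the robot as it stands.
- The arm moves only by the shell command python3 -m crank 'ROWS' [FORCE]. ROWS is JSON, a list that holds one entry, the list of rows, each a list of 7 numbers: the finger opening in cm, from 0 to 8.54, then the shift along the world's x, y, z in cm, then the turn, a rotation vector about the world's x, y, z in degrees. In form: [[[hand, x, y, z, ax, ay, az], ...]]. A call has 1 to 20 rows; each row shifts and turns the commanded pose from where the row before left it; what a row does not reach is not made up. A row lasts 1/8 s, in which the tool goes at most 62.5 mm and 10.7 degrees, less where a joint would pass 70% of its speed; a pose out of reach is approached as far as the arm can. A call with a gripper value outside its range is refused whole. The fingers move at their own pace and stop on an object; FORCE is the grip in N (left out, the last holds). Time passes only in rows, so rows that do not move let the fingers close. It gives the time, the measured TCP pose, the force, the opening and the grip force at its end, in the units of the state.
- manip.get_obs(): the state, without advancing time (a new reading comes with each control period).
- eyes.camera(name): name is "scene" or "top" or "wrist"; returns (picture, depth): 400x640x3 uint8, red, green, blue; 400x640 float32, m along the optical axis (not along the pixel's ray), 0 where there is no reading.
- eyes.camera_params(name): a dict with "fx", "fy", "cx", "cy" (pixels), "world_from_camera" (4x4, takes a point from camera to world coordinates); the wrist camera has in their place "hand_eye" (4x4, takes a point from camera to tool coordinates, whose origin is the TCP and whose axes are the flange's). Camera axes: x right, y down, z forward; pixel columns grow to the right and rows downward; lengths in m; the calibration is good to about 2 mm. A picture is of the moment at which its call begins: read the wrist's pose just before it. camera_params takes no time and is no camera call.
- job.hand_in(): hands the job in; it is judged then, once.
The state is a dict: "clock": time; "joint_pos": joint angles; "joint_velocities": joint speeds; "tau": joint torques, N m; "position": TCP position; "ee_rot": TCP orientation; "ft_force": force on the tool from outside, world axes, zero at the start; "torque": the same for the moment, N m; "grip_width": opening from 0.0 (shut) to 1.0 (fully open); "grasp_force": force on a finger pad.
Only numpy, scipy, OpenCV 4.12 (cv2) and the standard library are available. Lean on these libraries where they do the work, as an engineer would, in place of code of your own. Each camera call takes 0.05 s, during which the arm holds its last target. There are 200 camera calls.

## Working session

There is one attempt and no reset: what is moved stays moved. The work goes in short steps, Python scripts to look and compute and a shell command to move; the robot and the scene stay as the last step left them, time stands still between calls to the robot, and variables do not carry over. Pictures are saved under pics/ and viewed, at most 13 in all, crops included, and the job is handed in when it is done.

```bash
ls; mkdir -p pics
cat > h.py <<'E'
import numpy as np, cv2
from workcell import manip, eyes, job
from scipy.spatial.transform import Rotation as R
def cap(n):
    o=manip.get_obs(); im,d=eyes.camera(n); p=eyes.camera_params(n)
    if n=="wrist":
        T=np.eye(4); T[:3,:3]=R.from_quat(o["ee_rot"]).as_matrix(); T[:3,3]=o["position"]; T=T@np.array(p["hand_eye"])
    else: T=np.array(p["world_from_camera"])
    return im,d,p,T
def ray(p,T,u,v):
    r=np.array([(u-p["cx"])/p["fx"],(v-p["cy"])/p["fy"],1.]); return T[:3,3],T[:3,:3]@r
def onplane(p,T,u,v,z):
    c,r=ray(p,T,u,v); return c+r*(z-c[2])/r[2]
def atdepth(p,T,u,v,d):
    c,r=ray(p,T,u,v); return c+r*d
def cloud(d,p,T):
    v,u=np.indices(d.shape); r=np.stack([(u-p["cx"])/p["fx"],(v-p["cy"])/p["fy"],np.ones(d.shape)],-1)
    return T[:3,3]+(r*d[...,None])@T[:3,:3].T
def cross(a,b):
    (c1,r1),(c2,r2)=a,b; s=np.linalg.lstsq(np.stack([r1,-r2],1),c2-c1,rcond=None)[0]
    P,Q=c1+r1*s[0],c2+r2*s[1]; return (P+Q)/2,np.linalg.norm(P-Q)
def save(n,im): cv2.imwrite("pics/"+n,im[...,::-1])
E
python3 - <<'E'
from h import *
print(manip.get_obs())
for n in("scene","top"):
    im,d,p,T=cap(n); save(n+"0.png",im); np.savez(n+"0.npz",im=im,d=d,T=T); print(n,p["fx"],p["cx"],p["cy"],T.round(3).tolist())
E
```

```text
pics
{'clock': 0.0, 'joint_pos': array([ 1.13838019,  0.33285689, -0.0647129 ,  1.46094934,  0.02158453,
        1.34992889, -0.08849022]), 'joint_velocities': array([-2.10516311e-03, -2.05659869e-03,  1.21240445e-03,  1.39653043e-03,
        3.44227824e-04,  3.89978940e-05, -3.37749749e-03]), 'tau': array([ 1.14929808e-03, -6.25461316e+01,  4.96314140e-02, -3.91601658e+01,
        1.61619106e-02,  1.00840861e-02, -4.08346381e-06]), 'position': array([ 0.24887591, -0.57288629,  0.2305215 ]), 'ee_rot': array([ 9.79075395e-01,  2.03496552e-01, -1.71630187e-04, -7.03139454e-04]), 'ft_force': array([ 0.60840465,  0.69638708, -0.16369234]), 'torque': array([-0.00553793, -0.07089099, -0.0176633 ]), 'grasp_force': 0.0, 'grip_width': 0.9963081908991819}
scene 474.0937855831938 327.7541261978447 198.78223234467492 [[0.389, 0.609, -0.691, 1.349], [0.921, -0.243, 0.304, -0.362], [0.018, -0.755, -0.656, 1.0], [0.0, 0.0, 0.0, 1.0]]
top 406.4428226691074 316.9688878926295 198.85460320339627 [[-0.006, -0.995, 0.103, 0.419], [-1.0, 0.007, 0.0, -0.006], [-0.001, -0.103, -0.995, 1.267], [0.0, 0.0, 0.0, 1.0]]
```

View pics/scene0.png

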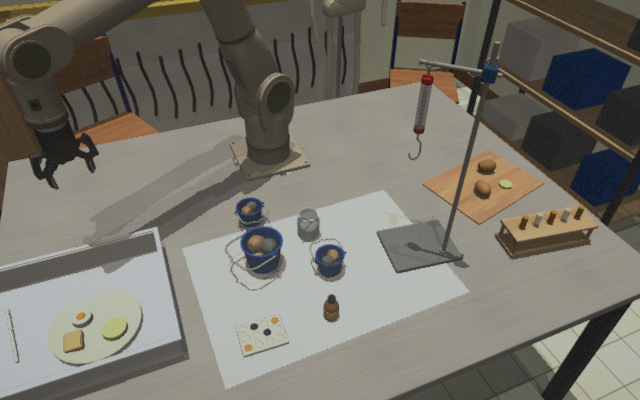

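View pics/top0.png

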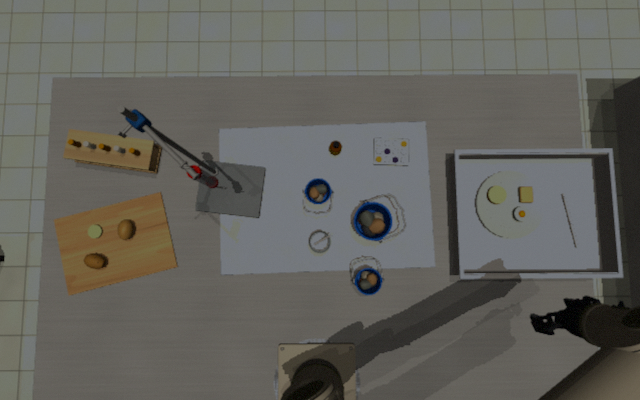

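The largest pail is at top (372,221) and scene (262,250), with its bail lying toward the tray, at around top (400,213). The hook is at scene (414,155), and the stand base at top (230,190). Next I'll look at enlarged crops.

```bash
python3 - <<'E'
from h import *
a=np.load("top0.npz")["im"]; b=np.load("scene0.npz")["im"]
c=lambda im,x,y,w,h,s:cv2.resize(im[y:y+h,x:x+w],None,fx=s,fy=s,interpolation=cv2.INTER_CUBIC)
A=c(a,335,180,80,60,5);B=c(b,215,215,80,60,5);C=c(b,380,60,80,120,5)
D=np.hstack([np.vstack([A,B]),C]); save("crop1.png",D)
E
python3 - <<'E'
from h import *
for n in("top","scene"):
    z=np.load(n+"0.npz");im,d,T=z["im"],z["d"],z["T"];p=eyes.camera_params(n)
    X=cloud(d,p,T); hsv=cv2.cvtColor(im,cv2.COLOR_RGB2HSV)
    m=((hsv[...,0]>100)&(hsv[...,0]<128)&(hsv[...,1]>130)&(d>0)).astype(np.uint8)
    k,l,s,c=cv2.connectedComponentsWithStats(m)
    for i in range(1,k):
        if s[i,4]>60:
            P=X[l==i]; print(n,s[i],c[i].round(1),P.min(0).round(3),P.max(0).round(3))
    # rim
    if n=="top":
        P=X[(m>0)&(X[...,2]>.07)&(X[...,2]<.1)]; 
        q=P[np.hypot(P[:,0]-.42,P[:,1]+.15)<.09]; print(np.median(q[:,2]),len(q),q.min(0),q.max(0))
    # stand base
    g=(X[...,2]>.006)&(X[...,2]<.018)&(hsv[...,1]<40)&(hsv[...,2]<140)&(X[...,1]>.15)&(X[...,1]<.5)
    g=cv2.morphologyEx(g.astype(np.uint8),cv2.MORPH_OPEN,np.ones((3,3)))
    P=X[g>0]; print(n,"base",len(P)); 
    if len(P)>50: r=cv2.minAreaRect(P[:,:2].astype(np.float32)*1000); print(r,cv2.boxPoints(r).tolist())
    r=((hsv[...,0]<8)|(hsv[...,0]>172))&(hsv[...,1]>150)&(hsv[...,2]>70)&(X[...,2]>.3)
    k,l,s,c=cv2.connectedComponentsWithStats(r.astype(np.uint8))
    for i in range(1,k):
        if s[i,4]>8: P=X[l==i]; print(n,"red",s[i],c[i].round(1),np.median(P,0).round(3),P.min(0).round(3),P.max(0).round(3))
E
```

```text
top [126 110  25  22 224] [138.5 120.8] [0.619 0.296 0.514] [0.651 0.329 0.581]
top [305 179  27  25 263] [317.7 190.1] [ 0.531 -0.05  -0.007] [0.605 0.03  0.068]
top [354 202  38  39 608] [373.6 219.4] [ 0.421 -0.236 -0.   ] [ 0.531 -0.113  0.092]
top [355 268  27  27 286] [368.6 281.9] [ 0.257 -0.197 -0.001] [ 0.34  -0.115  0.068]
0.08553142636760547 176 [ 0.42089551 -0.22030316  0.07081139] [ 0.50912148 -0.11286107  0.09184572]
top base 2771
((585.2843017578125, 265.69281005859375), (200.31471252441406, 160.62777709960938), 82.92335510253906) [[493.2431335449219, 176.19287109375], [652.6472778320312, 156.4040069580078], [677.325439453125, 355.1927490234375], [517.9213256835938, 374.98162841796875]]
top red [192 165   9   9  41] [196.2 168.6] [0.555 0.217 0.524] [0.546 0.212 0.519] [0.561 0.226 0.528]
top red [187 173   5   5  12] [189.2 175.1] [0.542 0.23  0.524] [0.538 0.226 0.523] [0.546 0.234 0.526]
scene [452  20  10  44  82] [456.6  42.5] [-0.839  1.371 -0.233] [-0.802  1.408  0.02 ]
scene [ 543   49   87   61 3506] [584.4  77.8] [-0.325  1.588 -0.21 ] [ 0.05   1.897 -0.003]
scene [481  64  17  19 172] [489.1  73. ] [0.628 0.293 0.54 ] [0.656 0.324 0.574]
scene [ 571  150   60   56 2063] [599.7 176.1] [ 0.063  1.523 -0.591] [ 0.34   1.786 -0.228]
scene [626 170  14  26 144] [633.8 184.7] [ 0.225  1.809 -0.586] [ 0.242  1.89  -0.415]
scene [242 227  40  30 112] [267.5 238.8] [ 0.424 -0.215  0.08 ] [ 0.534 -0.114  0.09 ]
scene base 2715
((-281.27685546875, 351.26092529296875), (205.2496337890625, 1906.9349365234375), 84.1438980102539) [[-1240.2392578125, 346.454345703125], [656.743896484375, 151.88900756835938], [677.685546875, 356.0675048828125], [-1219.297607421875, 550.6328125]]
scene red [422  74  11  11  94] [427.1  79.5] [0.558 0.217 0.521] [ 0.54  -0.362  0.51 ] [1.349 0.231 1.   ]
scene red [415 129   9   5  28] [418.9 131.1] [0.56  0.217 0.388] [0.554 0.209 0.383] [0.565 0.232 0.394]
```

View pics/crop1.png

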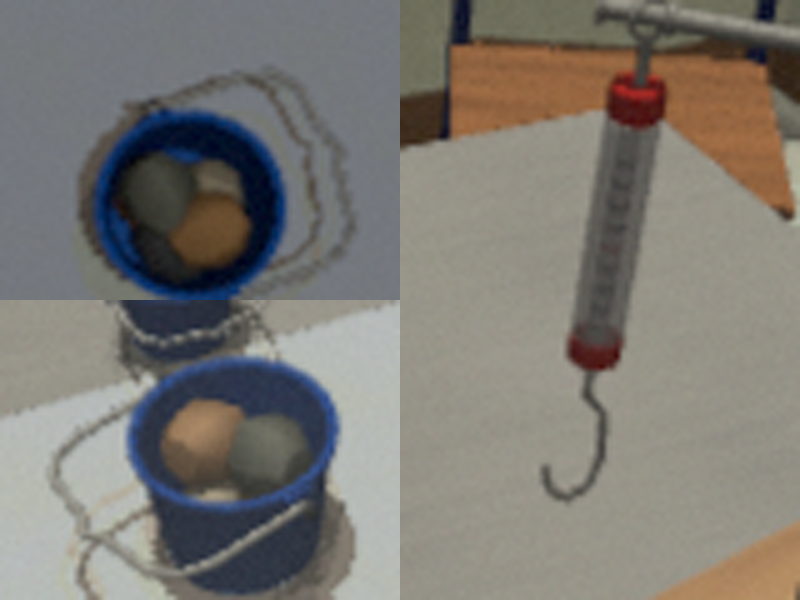

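The crop shows the big pail's ear at upper left of the top view and the bail swinging out to the right and up, so the pail's x axis is about 31° from world x. The hook's open side faces left in the scene view, toward world -y. The stand base fits a frame with its origin near (0.549, 0.224) and a yaw of -7°. Next I'll look from the wrist camera.

```bash
python3 - <<'E'
from h import *
print(np.array(eyes.camera_params("wrist")["hand_eye"]).round(3).tolist())
E
python3 -m crank '[[[8.5,1,3,5,0,0,0],[8.5,2.5,5,3,0,0,1],[8.5,2.5,5,2,0,0,1],[8.5,2.5,5,0,0,0,1],[8.5,2.5,5,0,0,0,1],[8.5,2.5,4,0,0,0,1],[8.5,2.5,4,0,0,0,1],[6,0,0,0,0,0,0],[4,0,0,0,0,0,0]]]'
python3 - <<'E'
from h import *
im,d,p,T=cap("wrist"); save("w1.png",im); np.savez("w1.npz",im=im,d=d,T=T); print(T.round(3).tolist(),p["fx"],p["cx"],p["cy"])
E
```

```text
[[0.0, -0.953, -0.304, 0.078], [1.0, 0.0, 0.0, 0.0], [0.0, -0.304, 0.953, -0.143], [0.0, 0.0, 0.0, 1.0]]
clock: 1.23
position: [0.4082, -0.2646, 0.3306]
ee_rot: [0.967, 0.254, -0.0, -0.0]
ft_force: [-1.4, -0.9, -0.9]
grip_width: 0.595
grasp_force: 0.0
[[0.492, -0.829, -0.266, 0.476], [-0.871, -0.468, -0.15, -0.226], [-0.0, 0.305, -0.952, 0.474], [0.0, 0.0, 0.0, 1.0]] 328.99180463964973 311.63315976385314 199.7958916699158
```

View pics/w1.png

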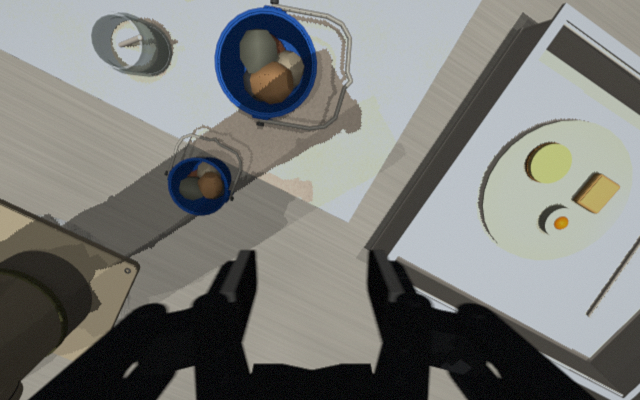

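Run:
```python
from h import *
z=np.load("w1.npz");im=z["im"]; save("w1c.png",cv2.resize(im[0:140,205:375],None,fx=4,fy=4,interpolation=cv2.INTER_CUBIC))
p=eyes.camera_params("wrist");X=cloud(z["d"],p,z["T"])
hsv=cv2.cvtColor(im,cv2.COLOR_RGB2HSV)
# rim fit: blue pixels at height .08-.092
m=(hsv[...,0]>100)&(hsv[...,0]<128)&(hsv[...,1]>130)&(X[...,2]>.079)&(X[...,2]<.095); m[140:]=0
P=X[m]; A=np.c_[2*P[:,:2],np.ones(len(P))]; s=np.linalg.lstsq(A,(P[:,:2]**2).sum(1),rcond=None)[0]; print("rim c",s[:2],"r",np.sqrt(s[2]+s[0]**2+s[1]**2),P[:,2].mean())
w=(X[...,2]>.066)&(X[...,2]<.085); w[140:]=0;w[:,:250]=0; w&=~((hsv[...,0]>95)&(hsv[...,0]<130)&(hsv[...,1]>110))
v,u=np.nonzero(w); dd=np.hypot(*(X[w][:,:2]-s[:2]).T)
k=dd>.06; print(k.sum())
for a in np.c_[u,v][k][::6]: print(a,X[a[1],a[0]].round(3), end=";")
```

```text
rim c [ 0.47846939 -0.16735004] r 0.05244793637857784 0.08486598348068501
5288
[270   0] [ 0.537 -0.141  0.079];[276   0] [ 0.54  -0.147  0.079];[273   1] [ 0.538 -0.145  0.081];[270   2] [ 0.536 -0.142  0.076];[276   2] [ 0.539 -0.148  0.08 ];[273   3] [ 0.537 -0.145  0.077];[564   3] [ 0.69  -0.415  0.074];[274   4] [ 0.536 -0.147  0.078];[280   4] [ 0.54  -0.152  0.077];[567   4] [ 0.689 -0.418  0.077];[275   5] [ 0.536 -0.148  0.08 ];[281   5] [ 0.539 -0.154  0.079];[562   5] [ 0.687 -0.415  0.075];[568   5] [ 0.688 -0.418  0.08 ];[281   6] [ 0.538 -0.154  0.078];[287   6] [ 0.541 -0.16   0.078];[562   6] [ 0.686 -0.414  0.077];[568   6] [ 0.689 -0.42   0.077];[283   7] [ 0.538 -0.157  0.08 ];[289   7] [ 0.542 -0.162  0.078];[295   7] [ 0.545 -0.167  0.075];[563   7] [ 0.685 -0.415  0.078];[569   7] [ 0.688 -0.421  0.078];[285   8] [ 0.539 -0.159  0.078];[291   8] [ 0.542 -0.164  0.079];[297   8] [ 0.545 -0.17   0.078];[560   8] [ 0.685 -0.415  0.074];[566   8] [ 0.686 -0.419  0.077];[572   8] [ 0.69  -0.425  0.076];[289   9] [ 0.54  -0.163  0.077];[295   9] [ 0.543 -0.168  0.077
[... 27385 characters left out ...]
0.072];[478 131] [ 0.537 -0.418  0.079];[484 131] [ 0.541 -0.425  0.077];[475 132] [ 0.535 -0.415  0.079];[481 132] [ 0.538 -0.422  0.078];[472 133] [ 0.533 -0.415  0.074];[478 133] [ 0.536 -0.42   0.077];[484 133] [ 0.539 -0.426  0.077];[475 134] [ 0.533 -0.417  0.077];[481 134] [ 0.536 -0.424  0.077];[472 135] [ 0.53  -0.415  0.077];[478 135] [ 0.534 -0.421  0.078];[469 136] [ 0.528 -0.415  0.072];[475 136] [ 0.531 -0.419  0.076];[481 136] [ 0.534 -0.425  0.078];[472 137] [ 0.528 -0.417  0.077];[478 137] [ 0.532 -0.423  0.076];[470 138] [ 0.526 -0.414  0.079];[476 138] [ 0.53  -0.421  0.077];[467 139] [ 0.524 -0.415  0.073];[473 139] [ 0.527 -0.419  0.076];[479 139] [ 0.531 -0.426  0.076];
```

View pics/w1c.png

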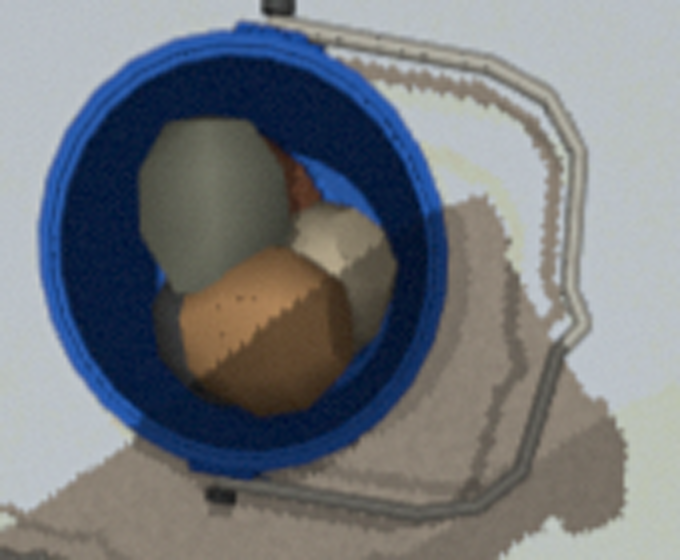

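The wrist crop shows the bail clearly: the crown bend is at wrist pixel (352,81), shoulder a at (339,104), and the ears at (273,2) and (262,123). This gives pail centre (0.4785,-0.1675), pail x yaw 20°, and shoulder a at (0.484,-0.259,0.0755). I'll pose the tool with yaw 11° and about 42° of lean above it.

```bash
python3 -m crank '[[[2.5,0,0,0,0,0,-9.2],[2.5,0,0,0,0,0,-9.2],[2.5,0.4,0,-2,1.6,-8.25,0],[2.5,0.4,-0.1,-2,1.6,-8.25,0],[2.5,0.4,-0.1,-2,1.6,-8.25,0],[2.5,0.5,-0.1,-2,1.6,-8.25,0],[2.5,0.5,0,-2,1.6,-8.25,0],[2.5,0,0,-2,0,0,0],[2.5,0,0,0,0,0,0]]]' 4
cat > st.py <<'E'
from h import *
o=manip.get_obs(); M=R.from_quat(o["ee_rot"]).as_matrix(); np.set_printoptions(suppress=True,precision=4)
print("t",round(o["clock"],2),"pos",o["position"],"zt",M[:,2],"xt_yaw",np.degrees(np.arctan2(M[1,0],M[0,0])).round(1),"yt",M[:,1],"F",o["ft_force"].round(2),"tq",o["torque"].round(2),"w",o["grip_width"]*85,"gf",o["grasp_force"]); print("q",o["joint_pos"].round(2))
E
python3 st.py
```

```text
clock: 2.4
position: [0.4293, -0.2675, 0.2094]
ee_rot: [0.93, 0.089, 0.356, -0.035]
ft_force: [-0.0, -0.5, 0.8]
grip_width: 0.292
grasp_force: 0.0
t 2.4 pos [ 0.4293 -0.2675  0.2094] zt [ 0.6559  0.1274 -0.744 ] xt_yaw 10.8 yt [ 0.1893 -0.9819 -0.0012] F [-0.05 -0.49  0.81] tq [-0.1   0.66 -0.05] w 24.818391392889847 gf 0.0
q [ 0.91 -0.13 -0.04  2.21 -0.88  0.87  0.01]
```

```bash
python3 -m crank '[[[2.5,0.8,0.1,-3,0,0,0],[2.5,0.8,0.1,-3.8,0,0,0],[2.5,0.7,0,-3,0,0,0],[2.5,0.8,0.15,-0.9,0,0,0],[2.5,0.8,0.15,-0.9,0,0,0],[2.5,0.8,0.15,-0.9,0,0,0],[2.5,0.8,0.15,-0.9,0,0,0],[2.5,0.7,0.15,-0.85,0,0,0],[2.5,0,0,0,0,0,0],[2.5,0,0,0,0,0,0]]]' 4
python3 st.py
python3 - <<'E'
from h import *
im,d,p,T=cap("wrist"); save("w2.png",im)
E
```

```text
clock: 3.65
position: [0.4925, -0.2577, 0.0685]
ee_rot: [0.929, 0.09, 0.357, -0.034]
ft_force: [-0.2, -0.4, -0.8]
grip_width: 0.292
grasp_force: 0.0
t 3.65 pos [ 0.4925 -0.2577  0.0685] zt [ 0.6572  0.1272 -0.7429] xt_yaw 11.1 yt [ 0.1913 -0.9815  0.0012] F [-0.18 -0.38 -0.78] tq [-0.11  0.73  0.01] w 24.835674170855857 gf 0.0
q [ 0.85  0.2  -0.13  2.25 -1.24  0.58  0.4 ]
```

View pics/w2.png

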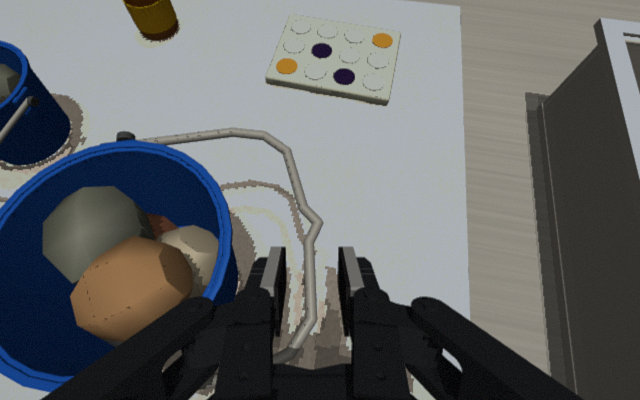

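The wrist view shows the wire running between the pads at (310,260), with the crown at (315,220) just beyond the tips. I'll close lightly.

```bash
python3 -m crank '[[[0.3,0,0,0,0,0,0],[0.3,0,0,0,0,0,0],[0.3,0,0,0,0,0,0],[0.3,0,0,0,0,0,0],[0.3,0,0,0,0,0,0]]]' 4
python3 st.py
```

```text
clock: 4.32
position: [0.4927, -0.2576, 0.0685]
ee_rot: [0.929, 0.09, 0.357, -0.034]
ft_force: [-0.8, 1.3, 0.4]
grip_width: 0.045
grasp_force: 19.9
t 4.33 pos [ 0.4927 -0.2576  0.0685] zt [ 0.6572  0.1273 -0.7429] xt_yaw 11.1 yt [ 0.1916 -0.9815  0.0014] F [-0.85  1.31  0.39] tq [0.   0.68 0.19] w 3.8114424956389312 gf 19.890518188476562
q [ 0.85  0.2  -0.13  2.25 -1.24  0.58  0.4 ]
```

```bash
python3 -m crank '[[[0.44,0,0,0,0,0,0],[0.44,0,0,0,0,0,0]]]'
python3 -m crank '[[[0.47,0,0,0,0,0,0],[0.47,0,0,0,0,0,0]]]'
```

```text
clock: 4.58
position: [0.4927, -0.2575, 0.0684]
ee_rot: [0.929, 0.09, 0.357, -0.034]
ft_force: [-0.4, 0.5, 1.5]
grip_width: 0.054
grasp_force: 9.5
clock: 4.82
position: [0.4927, -0.2575, 0.0684]
ee_rot: [0.929, 0.09, 0.357, -0.034]
ft_force: [-0.2, 1.1, 2.0]
grip_width: 0.057
grasp_force: 4.1
```

```bash
python3 -m crank '[[[0.47,-0.05,0.13,1.53,0,0,1],[0.47,-0.14,0.37,1.48,0,0,1],[0.47,-0.22,0.61,1.39,0,0,1],[0.47,0,0,0,0,0,0]]]'; python3 st.py
```

```text
clock: 5.32
position: [0.4889, -0.2467, 0.1132]
ee_rot: [0.926, 0.115, 0.356, -0.043]
ft_force: [0.4, -0.7, 0.8]
grip_width: 0.054
grasp_force: 3.8
t 5.33 pos [ 0.4889 -0.2467  0.1132] zt [ 0.6505  0.1606 -0.7423] xt_yaw 14.2 yt [ 0.2428 -0.9701  0.0029] F [ 0.4  -0.73  0.85] tq [-0.31  0.43 -0.14] w 4.612513211231173 gf 3.780157193541527
q [ 0.84  0.1  -0.11  2.23 -1.09  0.66  0.25]
```

```bash
python3 -m crank '[[[0.47,-0.30,0.83,1.26,0,0,1],[0.47,-0.37,1.02,1.08,0,0,1],[0.47,-0.43,1.18,0.88,0,0,1],[0.47,0,0,0,0,0,0]]]'; python3 st.py
```

```text
clock: 5.82
position: [0.4776, -0.2155, 0.1455]
ee_rot: [0.923, 0.139, 0.355, -0.052]
ft_force: [0.9, -1.1, 2.2]
grip_width: 0.055
grasp_force: 4.3
t 5.83 pos [ 0.4776 -0.2155  0.1455] zt [ 0.6409  0.1953 -0.7424] xt_yaw 17.3 yt [ 0.2943 -0.9557  0.0027] F [ 0.91 -1.14  2.18] tq [-0.38  0.1  -0.35] w 4.700444621758107 gf 4.2776792496442795
q [ 0.83 -0.   -0.12  2.25 -1.01  0.73  0.17]
```

```bash
python3 -m crank '[[[0.47,-0.48,1.31,0.65,0,0,1],[0.47,-0.51,1.39,0.40,0,0,1],[0.47,-0.52,1.44,0.13,0,0,1],[0.47,0,0,0,0,0,0]]]'; python3 st.py
python3 - <<'E'
from h import *
im,d,p,T=cap("scene"); im2,d2,p2,T2=cap("top")
c=lambda im,x,y,w,h,s:cv2.resize(im[y:y+h,x:x+w],None,fx=s,fy=s,interpolation=cv2.INTER_CUBIC)
save("c3.png",np.hstack([c(im,180,150,130,150,3),c(im2,320,150,130,150,3)]))
hsv=cv2.cvtColor(im2,cv2.COLOR_RGB2HSV); m=((hsv[...,0]>100)&(hsv[...,0]<128)&(hsv[...,1]>130)).astype(np.uint8)
m[:, :340]=0; m[250:]=0
v,u=np.nonzero(m); print(u.min(),u.max(),v.min(),v.max())
E
```

```text
clock: 6.32
position: [0.4619, -0.1733, 0.1561]
ee_rot: [0.919, 0.164, 0.353, -0.062]
ft_force: [1.0, -0.5, 1.4]
grip_width: 0.058
grasp_force: 3.9
t 6.33 pos [ 0.4619 -0.1733  0.1561] zt [ 0.6283  0.23   -0.7432] xt_yaw 20.2 yt [ 0.3446 -0.9387  0.0008] F [ 1.04 -0.5   1.36] tq [-0.19  0.51  0.07] w 4.929609240020695 gf 3.8616107404232025
q [ 0.81 -0.09 -0.14  2.3  -0.99  0.77  0.14]
354 405 201 249
```

View pics/c3.png

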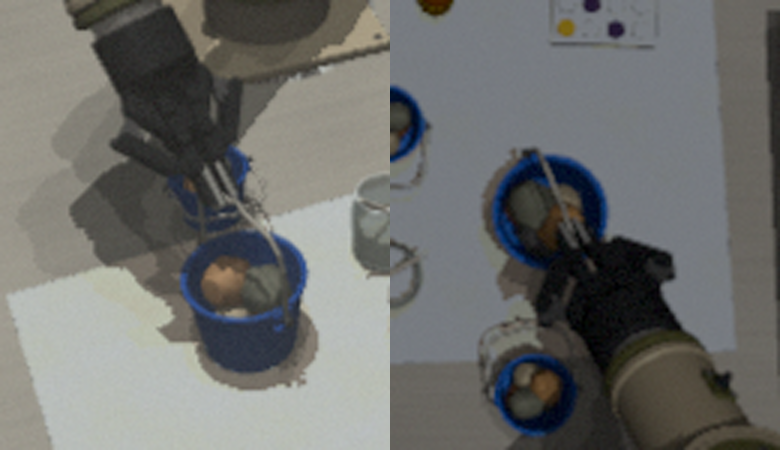

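The bail is upright and the pail is still standing in place. Now I'll grip firmly and lift a little.

```bash
python3 -m crank '[[[0.1,0,0,0,0,0,0],[0.1,0,0,0,0,0,0],[0.1,0,0,0.3,0,0,0],[0.1,0,0,0.3,0,0,0],[0.1,0,0,0.4,0,0,0],[0.1,0,0,0.5,0,0,0],[0.1,0,0,0.8,0,0,0],[0.1,0,0,1,0,0,0],[0.1,0,0,1,0,0,0],[0.1,0,0,0.5,0,0,0],[0.1,0,0,0,0,0,0],[0.1,0,0,0,0,0,0]]]' 50; python3 st.py
```

```text
clock: 7.92
position: [0.4623, -0.1746, 0.204]
ee_rot: [0.919, 0.163, 0.353, -0.062]
ft_force: [0.2, 0.1, -4.3]
grip_width: 0.033
grasp_force: 48.8
t 7.92 pos [ 0.4623 -0.1746  0.204 ] zt [ 0.6288  0.2289 -0.7431] xt_yaw 20.1 yt [ 0.3429 -0.9394  0.0008] F [ 0.15  0.07 -4.3 ] tq [-0.42  1.19  0.04] w 2.837038303729983 gf 48.81138503551483
q [ 0.83 -0.16 -0.14  2.25 -0.91  0.85  0.01]
```

```bash
python3 -m crank '[[[0.1,0,0,0.7,0,0,0],[0.1,0,0,1.5,0,0,0],[0.1,0,0,2,0,0,0],[0.1,0,0,2,0,0,0],[0.1,0,0,2,0,0,0],[0.1,0.1,0.5,1.8,0,0,-1],[0.1,0.2,1,1.2,0,0,-1.5],[0.1,0.3,1.6,0.6,0,0,-1.5],[0.1,0.4,2,0.2,0,0,-1.7],[0.1,0.5,2.5,0,0,0,-2],[0.1,0.5,2.5,0,0,0,-2],[0.1,0.5,2.5,0,0,0,-2],[0.1,0.5,2.5,0,0,0,-2],[0.1,0.5,2.5,0,0,0,-2],[0.1,0.5,2.5,0,0,0,-2],[0.1,0.5,2.5,0,0,0,-2],[0.1,0.4,2.5,0,0,0,-2],[0.1,0.4,2,0,0,0,-2],[0.1,0.3,1.6,0,0,0,-1.5],[0.1,0.3,1.2,0,0,0,-1]]]'
python3 -m crank '[[[0.1,0.3,0.8,0,0,0,-1],[0.1,0.2,0.5,0,0,0,0],[0.1,0,0,0,0,0,0],[0.1,0,0,0,0,0,0],[0.1,0,0,0,0,0,0],[0.1,0,0,0,0,0,0]]]'; python3 st.py
python3 - <<'E'
from h import *
im,d,p,T=cap("scene"); im2,d2,p2,T2=cap("wrist"); np.savez("s4.npz",im=im,d=d,T=T)
c=lambda im,x,y,w,h,s:cv2.resize(im[y:y+h,x:x+w],None,fx=s,fy=s,interpolation=cv2.INTER_CUBIC)
save("c4.png",np.vstack([c(im,300,60,200,140,4)[:,:], np.zeros((1,800,3),np.uint8)]))
save("w4.png",im2); np.savez("w4.npz",im=im2,d=d2,T=T2)
E
```

```text
clock: 10.42
position: [0.5193, 0.1159, 0.3239]
ee_rot: [0.934, -0.045, 0.355, 0.018]
ft_force: [-0.1, -0.3, -2.9]
grip_width: 0.028
grasp_force: 48.9
clock: 11.18
position: [0.5244, 0.1275, 0.3232]
ee_rot: [0.933, -0.053, 0.355, 0.021]
ft_force: [-0.6, 0.5, -2.0]
grip_width: 0.029
grasp_force: 48.9
t 11.18 pos [0.5244 0.1275 0.3232] zt [ 0.6601 -0.0767 -0.7473] xt_yaw -6.5 yt [-0.1138 -0.9935  0.0015] F [-0.64  0.49 -2.04] tq [ 0.1   1.23 -0.03] w 2.484307796922366 gf 48.949445486068726
q [ 0.57 -0.47 -0.87  2.08 -0.06  0.71 -2.02]
```

View pics/c4.png

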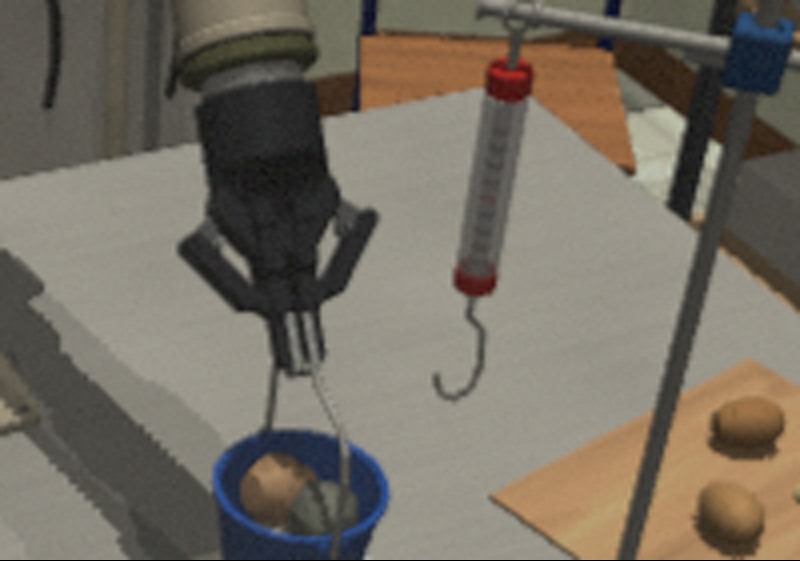

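The pail hangs level from the fingers. The hook is open toward us, with its tip at scene (409,154) and its bend at (414,159). I'll check the crown and hook in the wrist view.

View pics/w4.png

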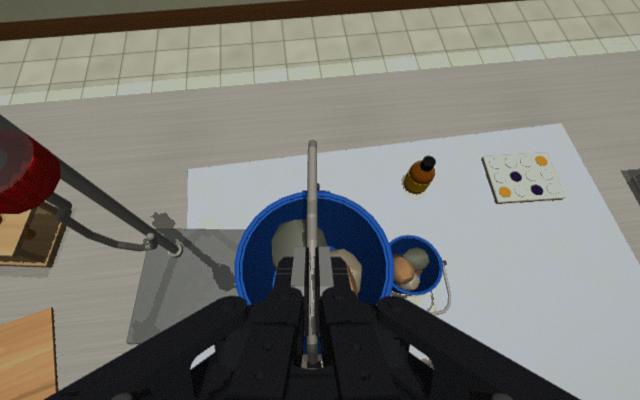

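Run:
```python
from h import *
np.set_printoptions(suppress=True,precision=4)
z=np.load("scene0.npz"); p=eyes.camera_params("scene"); X=cloud(z["d"],p,z["T"])
m=(X[...,2]>.285)&(X[...,2]<.385)&(abs(X[...,0]-.555)<.03)&(abs(X[...,1]-.22)<.04); v,u=np.nonzero(m); print(m.sum())
ex=np.array([.9925,-.1225]);ey=np.array([.1225,.9925]);o=np.array([.5494,.2244])
for i in np.linspace(0,len(u)-1,22).astype(int):
    P=X[v[i],u[i]]; print(u[i],v[i],P,((P[:2]-o)@ex*1000).round(1),((P[:2]-o)@ey*1000).round(1))
```

```text
79
413 131 [0.5468 0.21   0.3824] -0.8 -14.6
414 132 [0.5495 0.2114 0.3808] 1.7 -12.9
421 132 [0.5605 0.2235 0.3846] 11.1 0.5
419 133 [0.5616 0.2174 0.384 ] 13.0 -5.5
418 134 [0.5546 0.2202 0.3762] 5.7 -3.6
417 137 [0.5499 0.2222 0.3643] 0.8 -2.2
418 139 [0.5513 0.225  0.3587] 1.8 0.9
419 141 [0.5519 0.2285 0.3524] 2.0 4.4
420 142 [0.5542 0.2303 0.3505] 4.1 6.4
419 146 [0.5532 0.2301 0.3381] 3.1 6.2
419 148 [0.5454 0.237  0.3253] -5.5 12.0
420 149 [0.5537 0.2343 0.3284] 3.1 10.4
420 151 [0.5516 0.237  0.3203] 0.6 12.8
408 153 [0.5502 0.2032 0.3221] 3.4 -20.9
408 154 [0.5489 0.2046 0.3178] 1.9 -19.7
408 155 [0.5491 0.2049 0.3148] 2.0 -19.4
409 156 [0.5502 0.2075 0.3119] 2.9 -16.6
409 157 [0.552  0.2067 0.3103] 4.8 -17.2
416 157 [0.5496 0.2295 0.3026] -0.4 5.1
411 158 [0.5506 0.2142 0.3043] 2.5 -10.0
415 158 [0.5506 0.2263 0.301 ] 1.0 2.0
414 159 [0.5537 0.2215 0.3013] 4.6 -2.4
```

The wrist view shows the bail edge-on along column 312, from the fingers (row 270) out to row 145. The balance foot is at left, at (20,170). I'll measure the wire's height profile.

Run:
```python
from h import *
np.set_printoptions(suppress=True,precision=4)
z=np.load("w4.npz"); p=eyes.camera_params("wrist"); X=cloud(z["d"],p,z["T"]); d=z["d"]
ex=np.array([.9925,-.1225]);ey=np.array([.1225,.9925]);o=np.array([.550,.2235])
for v in range(140,380,8):
    row=d[v,300:326]; k=np.where((row>0)&(row<.35))[0]
    if len(k):
        u=300+int(np.median(k)); P=X[v,u]; print(u,v,P,"stand",((P[:2]-o)@ex*1000).round(1),((P[:2]-o)@ey*1000).round(1))
# pail rim plane
im=z["im"];hsv=cv2.cvtColor(im,cv2.COLOR_RGB2HSV)
m=(hsv[...,0]>100)&(hsv[...,0]<128)&(hsv[...,1]>150)&(d>0)&(X[...,2]>.18)
P=X[m]; print(len(P),P[:,2].min(),P[:,2].max()); q=P[P[:,2]>.2]
```

```text
312 140 [0.5969 0.1189 0.3212] stand 59.4 -98.1
312 148 [0.5852 0.1203 0.3309] stand 47.6 -98.1
312 156 [0.5798 0.1209 0.3317] stand 42.1 -98.2
312 164 [0.5745 0.1215 0.3325] stand 36.8 -98.2
311 172 [0.5693 0.1226 0.3335] stand 31.5 -97.8
311 180 [0.5643 0.1232 0.3342] stand 26.5 -97.8
313 188 [0.5593 0.1228 0.3352] stand 21.6 -98.8
312 196 [0.5551 0.1237 0.3351] stand 17.2 -98.4
312 204 [0.5497 0.1244 0.3377] stand 11.9 -98.4
312 212 [0.5442 0.125  0.3414] stand 6.3 -98.5
312 220 [0.541  0.1254 0.3396] stand 3.1 -98.5
312 228 [0.5374 0.1258 0.3388] stand -0.5 -98.5
312 236 [0.5341 0.1262 0.3372] stand -3.9 -98.6
312 244 [0.5311 0.1265 0.3344] stand -6.8 -98.6
312 252 [0.5273 0.1269 0.3346] stand -10.7 -98.6
312 260 [0.5239 0.1273 0.3337] stand -14.1 -98.7
312 268 [0.5199 0.1278 0.3355] stand -18.2 -98.7
312 276 [0.5168 0.1281 0.333 ] stand -21.2 -98.7
312 284 [0.5132 0.1285 0.3335] stand -24.8 -98.8
312 292 [0.5099 0.1289 0.333 ] stand -28.2 -98.8
312 300 [0.5065 0.1293 0.3336] stand -31.7 -98.8
312 308 [0.5033 0.1297 0.3326] stand -34.9 -98.8
312 316 [0.5001 0.13   0.3315] stand -38.1 -98.9
312 324 [0.497  0.1304 0.3288] stand -41.2 -98.9
312 332 [0.4939 0.1307 0.3259] stand -44.3 -98.9
312 340 [0.4907 0.1311 0.3238] stand -47.5 -99.0
312 348 [0.4875 0.1315 0.3212] stand -50.7 -99.0
313 356 [0.4841 0.1314 0.3137] stand -54.1 -99.5
314 364 [0.4777 0.1311 0.2477] stand -60.4 -100.6
312 372 [0.4823 0.1322 0.3859] stand -56.0 -98.9
8429 0.18001169941836714 0.4016666118758523
```

The crown sits at stand coordinates (+5,-98) mm with its centre at z 0.3385, which is a good entry height. I'll approach the hook mouth.

```bash
python3 -m crank '[[[0.1,0,0.4,0,0,0,0],[0.1,0,0.9,0,0,0,0],[0.1,0.1,1.2,0,0,0,0],[0.1,0.1,1.2,0,0,0,0],[0.1,0.1,1.2,0,0,0,0],[0.1,0.1,1.1,0,0,0,0],[0.1,0,0.8,0,0,0,0],[0.1,0,0.5,0,0,0,0],[0.1,0,0,0,0,0,0],[0.1,0,0,0,0,0,0],[0.1,0,0,0,0,0,0],[0.1,0,0,0,0,0,0]]]'; python3 st.py
cat > wire.py <<'E'
from h import *
import sys
np.set_printoptions(suppress=True,precision=4)
im,d,p,T=cap("wrist"); X=cloud(d,p,T); save(sys.argv[1],im)
ex=np.array([.9925,-.1225]);ey=np.array([.1225,.9925]);o=np.array([.550,.2235])
S=np.stack([(X[...,:2]-o)@ex,(X[...,:2]-o)@ey,X[...,2]],-1)*1000
for v in range(180,270,6):
    k=np.where((d[v,300:326]>0)&(d[v,300:326]<.35))[0]
    if len(k): print(v,S[v,300+int(np.median(k))].round(1),end="; ")
m=(d>0)&(abs(S[...,0])<14)&(abs(S[...,1])<30)&(S[...,2]>290)&(S[...,2]<385)
vv,uu=np.nonzero(m); print("\nhook-ish",m.sum())
for i in np.linspace(0,len(uu)-1,14).astype(int) if m.sum() else []: print((uu[i],vv[i]),S[vv[i],uu[i]].round(1),end="; ")
E
python3 wire.py w5.png
```

```text
clock: 12.78
position: [0.5285, 0.2005, 0.3232]
ee_rot: [0.933, -0.053, 0.355, 0.021]
ft_force: [-0.0, -0.3, -3.7]
grip_width: 0.033
grasp_force: 48.9
t 12.78 pos [0.5285 0.2005 0.3232] zt [ 0.6601 -0.0767 -0.7472] xt_yaw -6.5 yt [-0.1138 -0.9935  0.0015] F [-0.   -0.35 -3.71] tq [ 0.11  1.25 -0.03] w 2.8072846857931895 gf 48.92288267612457
q [ 0.69 -0.46 -1.1   1.99 -0.01  0.74 -2.18]
180 [ 22.3 -24.8 333. ]; 186 [ 18.7 -25.4 333.3]; 192 [ 14.7 -25.4 334.7]; 198 [ 11.2 -25.4 335.2]; 204 [  7.1 -25.5 337.3]; 210 [  2.9 -25.5 340.1]; 216 [ -0.7 -25.5 341.6]; 222 [ -3.1 -25.6 340.3]; 228 [ -5.2 -25.6 338.1]; 234 [ -8.1 -25.6 338.1]; 240 [-10.2 -25.6 335.6]; 246 [-13.1 -25.6 335.8]; 252 [-15.8 -26.1 335.4]; 258 [-18.3 -25.7 334.3]; 264 [-20.9 -25.7 333.9]; 
hook-ish 1572
(np.int64(274), np.int64(163)) [  1.8 -12.5 384.8]; (np.int64(312), np.int64(196)) [ 12.3 -25.4 335.3]; (np.int64(230), np.int64(201)) [-11.8   1.3 383.3]; (np.int64(233), np.int64(205)) [ -0.8   7.8 354.1]; (np.int64(233), np.int64(210)) [ -1.1   8.8 349.2]; (np.int64(311), np.int64(216)) [ -0.9 -25.1 342.2]; (np.int64(312), np.int64(222)) [ -3.1 -25.6 340.3]; (np.int64(231), np.int64(228)) [ -0.7  15.3 324. ]; (np.int64(312), np.int64(231)) [ -6.6 -25.6 337.8]; (np.int64(253), np.int64(235)) [  1.4   7.3 306. ]; (np.int64(278), np.int64(237)) [  1.2  -6.4 303.4]; (np.int64(307), np.int64(239)) [ -9.1 -23.3 333.7]; (np.int64(278), np.int64(242)) [ -1.3  -6.4 301.9]; (np.int64(321), np.int64(248)) [-13.7 -29.8 334.6];
```

View pics/w5.png

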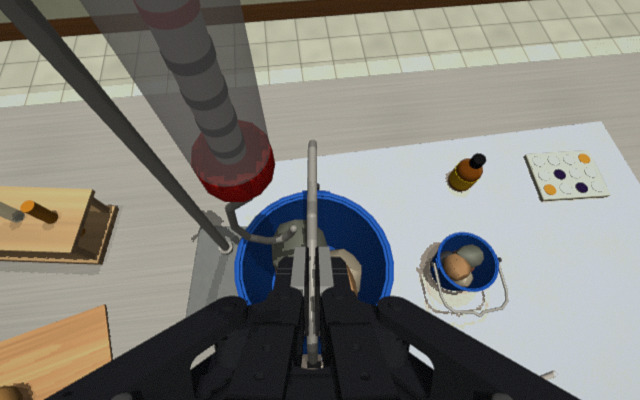

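The wrist view shows the crown at (312,216) lined up in front of the hook, which is at (235–290, 210–240) below the red foot; crown x is -0.7 mm. I'll insert it.

```bash
python3 -m crank '[[[0.1,0.05,0.3,0,0,0,0],[0.1,0.05,0.5,0,0,0,0],[0.1,0.1,0.6,0,0,0,0],[0.1,0.05,0.5,0,0,0,0],[0.1,0.05,0.4,0,0,0,0],[0.1,0,0.15,0,0,0,0],[0.1,0,0,0,0,0,0],[0.1,0,0,0,0,0,0]]]'; python3 wire.py w6.png; python3 st.py
```

```text
clock: 13.82
position: [0.5315, 0.2249, 0.3232]
ee_rot: [0.933, -0.053, 0.355, 0.021]
ft_force: [0.8, 0.5, -3.8]
grip_width: 0.029
grasp_force: 48.9
180 [-11.   -0.9 397.3]; 186 [-11.7  -0.9 394.7]; 192 [-11.6  -0.9 390.3]; 198 [-11.7  -0.9 386. ]; 204 [  6.9  -0.9 337.8]; 210 [  2.8  -0.9 340.3]; 216 [ -0.7  -1.  341.6]; 222 [ -2.8  -1.  339.4]; 228 [ -5.3  -1.  338.3]; 234 [ -7.7  -1.  336.8]; 240 [-10.3  -1.1 335.9]; 246 [-12.7  -1.1 334.6]; 252 [-15.4  -1.1 334. ]; 258 [-18.3  -1.1 334.3]; 264 [-21.   -1.2 334.1]; 
hook-ish 1427
(np.int64(272), np.int64(177)) [ -3.6  12.4 384.7]; (np.int64(292), np.int64(200)) [  1.8   7.6 354. ]; (np.int64(308), np.int64(203)) [  8.4   1.  335.4]; (np.int64(292), np.int64(207)) [ -1.4   7.5 353.8]; (np.int64(284), np.int64(212)) [ -1.2  11.3 347.4]; (np.int64(281), np.int64(218)) [ -1.1  13.3 339.9]; (np.int64(314), np.int64(223)) [ -3.2  -1.9 339.2]; (np.int64(312), np.int64(228)) [ -5.3  -1.  338.3]; (np.int64(289), np.int64(232)) [ -0.2  11.  316.8]; (np.int64(310), np.int64(235)) [ -7.7  -0.1 335.3]; (np.int64(326), np.int64(237)) [  0.5  -8.8 306.5]; (np.int64(300), np.int64(240)) [ -0.4   5.7 303.3]; (np.int64(311), np.int64(244)) [-11.8  -0.6 334.7]; (np.int64(328), np.int64(248)) [-13.8  -8.4 335.3]; t 13.88 pos [0.5315 0.2249 0.3231] zt [ 0.66   -0.0769 -0.7473] xt_yaw -6.5 yt [-0.1139 -0.9935  0.0016] F [-0.76  0.46 -3.41] tq [ 0.12  1.28 -0.01] w 2.6411167747417506 gf 48.91755402088165
q [ 0.74 -0.45 -1.19  1.96  0.    0.75 -2.23]
```

```bash
python3 -m crank '[[[0.1,0,0,-0.3,0,0,0],[0.1,0,0,-0.4,0,0,0],[0.1,0,0,-0.4,0,0,0],[0.1,0,0,-0.4,0,0,0],[0.1,0,0,-0.4,0,0,0],[0.1,0,0,-0.4,0,0,0],[0.1,0,0,-0.3,0,0,0],[0.1,0,0,-0.2,0,0,0],[0.1,0,0,-0.2,0,0,0],[0.1,0,0,-0.2,0,0,0],[0.1,0,0,-0.2,0,0,0],[0.1,0,0,-0.2,0,0,0],[0.1,0,0,-0.2,0,0,0],[0.1,0,0,-0.2,0,0,0],[0.1,0,0,0,0,0,0],[0.1,0,0,0,0,0,0]]]'; python3 st.py;python3 wire.py w7.png
```

```text
clock: 15.88
position: [0.5315, 0.2252, 0.2833]
ee_rot: [0.933, -0.053, 0.355, 0.021]
ft_force: [1.3, -0.2, -2.5]
grip_width: 0.034
grasp_force: 49.0
t 15.88 pos [0.5315 0.2252 0.2833] zt [ 0.6602 -0.0767 -0.7471] xt_yaw -6.4 yt [-0.1136 -0.9935  0.0015] F [ 1.33 -0.23 -2.51] tq [ 0.13  1.14 -0.04] w 2.852813164674621 gf 48.97536277770996
q [ 0.8  -0.45 -1.27  2.01  0.01  0.67 -2.27]
180 [ 22.2  -0.  293.3]; 186 [ 17.9  -0.6 295.1]; 192 [ 14.9  -0.6 294.5]; 198 [ 10.9  -0.6 296.1]; 204 [  7.3  -0.6 296.9]; 210 [  2.6  -0.7 301. ]; 216 [ -0.1  -1.2 300.4]; 222 [ -3.1  -0.7 300.4]; 228 [ -5.4  -0.8 298.7]; 234 [ -7.9  -0.8 297.5]; 240 [-10.   -0.8 295.1]; 246 [-12.9  -0.8 295.1]; 252 [-15.4  -0.9 294.2]; 258 [-18.3  -0.9 294.7]; 264 [-20.7  -0.9 293.2]; 
hook-ish 3002
(np.int64(255), np.int64(95)) [ -4.   12.2 384.5]; (np.int64(272), np.int64(121)) [ -9.4   8.3 382.4]; (np.int64(330), np.int64(126)) [-11.1  -4.5 383. ]; (np.int64(313), np.int64(133)) [ -4.9  -0.8 371.6]; (np.int64(306), np.int64(150)) [ -1.5   1.2 358.3]; (np.int64(303), np.int64(160)) [ -1.3   2.3 352.1]; (np.int64(283), np.int64(171)) [ -1.4   9.1 345.2]; (np.int64(280), np.int64(192)) [ -1.8  11.5 329.4]; (np.int64(352), np.int64(202)) [ -0.1 -17.2 316.8]; (np.int64(338), np.int64(209)) [  0.3 -12.1 308. ]; (np.int64(303), np.int64(215)) [  1.7   3.6 296.9]; (np.int64(317), np.int64(219)) [ -0.2  -3.1 296.6]; (np.int64(315), np.int64(231)) [ -6.5  -2.1 297.8]; (np.int64(327), np.int64(248)) [-13.5  -7.7 294.3];
```

```bash
for i in 1; do python3 -m crank '[[[0.1,0,0,-0.2,0,0,0],[0.1,0,0,-0.2,0,0,0],[0.1,0,0,-0.2,0,0,0],[0.1,0,0,-0.2,0,0,0],[0.1,0,0,-0.2,0,0,0],[0.1,0,0,0,0,0,0],[0.1,0,0,0,0,0,0]]]' ; done; python3 st.py
python3 -m crank '[[[0.1,0,0,-0.2,0,0,0],[0.1,0,0,-0.2,0,0,0],[0.1,0,0,-0.2,0,0,0],[0.1,0,0,-0.2,0,0,0],[0.1,0,0,-0.2,0,0,0],[0.1,0,0,0,0,0,0],[0.1,0,0,0,0,0,0]]]'; python3 st.py
```

```text
clock: 16.8
position: [0.5315, 0.2251, 0.2733]
ee_rot: [0.933, -0.053, 0.355, 0.021]
ft_force: [0.2, 0.4, -2.0]
grip_width: 0.033
grasp_force: 49.0
t 16.8 pos [0.5315 0.2251 0.2733] zt [ 0.6602 -0.0767 -0.7472] xt_yaw -6.5 yt [-0.1137 -0.9935  0.0015] F [ 0.18  0.42 -2.03] tq [ 0.19  1.04 -0.01] w 2.7708095725464306 gf 49.004409313201904
q [ 0.81 -0.45 -1.29  2.03  0.01  0.65 -2.28]
clock: 17.68
position: [0.5316, 0.2251, 0.2633]
ee_rot: [0.933, -0.053, 0.355, 0.021]
ft_force: [-0.1, 0.3, -0.7]
grip_width: 0.031
grasp_force: 49.0
t 17.68 pos [0.5316 0.2251 0.2633] zt [ 0.6602 -0.0767 -0.7471] xt_yaw -6.5 yt [-0.1137 -0.9935  0.0015] F [-0.13  0.27 -0.71] tq [0.1  0.95 0.03] w 2.652838419136669 gf 49.045010805130005
q [ 0.83 -0.45 -1.32  2.04  0.02  0.63 -2.29]
```

```bash
cat > avg.py <<'E'
from h import *
F=[];Q=[]
for i in range(8):
    o=manip.get_obs();F.append(o["ft_force"]);Q.append(o["torque"]);eyes.camera("top")
print("avgF",np.mean(F,0).round(2),"tq",np.mean(Q,0).round(3),"std",np.std(F,0).round(2),"z",o["position"].round(4),o["clock"])
E
python3 avg.py
python3 -m crank '[[[0.1,0,0,-0.2,0,0,0],[0.1,0,0,-0.2,0,0,0],[0.1,0,0,-0.2,0,0,0],[0.1,0,0,-0.2,0,0,0],[0.1,0,0,-0.2,0,0,0],[0.1,0,0,0,0,0,0],[0.1,0,0,0,0,0,0]]]'; python3 avg.py
```

```text
avgF [-0.23 -0.17 -1.1 ] tq [0.112 0.913 0.005] std [0.4  0.3  0.45] z [0.5315 0.2251 0.2632] 18.025
clock: 18.95
position: [0.5316, 0.2251, 0.2533]
ee_rot: [0.933, -0.053, 0.355, 0.021]
ft_force: [0.4, 0.0, -0.4]
grip_width: 0.032
grasp_force: 49.1
avgF [-0.18  0.15 -0.42] tq [ 0.099  0.717 -0.017] std [0.55 0.54 0.42] z [0.5315 0.2251 0.2532] 19.3
```

```bash
python3 -m crank '[[[0.1,0,0,-0.15,0,0,0],[0.1,0,0,-0.15,0,0,0],[0.1,0,0,0,0,0,0],[0.1,0,0,0,0,0,0]]]'; python3 avg.py;python3 avg.py; python3 wire.py w8.png
```

```text
clock: 19.85
position: [0.5315, 0.2251, 0.2502]
ee_rot: [0.933, -0.053, 0.355, 0.021]
ft_force: [-0.2, 0.5, -0.6]
grip_width: 0.032
grasp_force: 49.1
avgF [ 0.11 -0.08 -0.19] tq [ 0.117  0.676 -0.011] std [0.49 0.62 0.35] z [0.5315 0.2251 0.2502] 20.2
avgF [ 0.29  0.23 -0.04] tq [ 0.078  0.708 -0.001] std [0.5  0.35 0.48] z [0.5315 0.2251 0.2502] 20.6
180 [ 22.1  -0.1 260.4]; 186 [ 17.6  -0.6 262.6]; 192 [ 14.6  -0.7 262.1]; 198 [ 11.4  -0.7 261.8]; 204 [  7.1  -0.7 264.5]; 210 [  2.9  -0.7 267.2]; 216 [ -0.4  -0.8 268.1]; 222 [ -3.1  -0.8 267.4]; 228 [ -5.5  -0.8 265.9]; 234 [ -7.9  -0.8 264.4]; 240 [-10.3  -0.9 263. ]; 246 [-13.   -0.9 262.4]; 252 [-15.5  -1.4 261.5]; 258 [-18.4  -0.9 261.9]; 264 [-20.8  -1.  260.5]; 
hook-ish 7208
(np.int64(279), np.int64(0)) [ -2.4   5.  372.3]; (np.int64(317), np.int64(9)) [ -4.1  -1.3 372. ]; (np.int64(324), np.int64(19)) [ -2.6  -2.6 369.1]; (np.int64(296), np.int64(30)) [ -3.7   2.3 367.7]; (np.int64(311), np.int64(40)) [ -4.4  -0.3 366.3]; (np.int64(288), np.int64(51)) [ -3.2   4.1 362.8]; (np.int64(309), np.int64(62)) [ -4.4   0.1 361.3]; (np.int64(310), np.int64(74)) [ -4.9  -0.1 358.6]; (np.int64(307), np.int64(86)) [ -4.8   0.5 355.2]; (np.int64(301), np.int64(99)) [ -5.4   1.8 351.9]; (np.int64(299), np.int64(113)) [ -4.6   2.5 346.1]; (np.int64(308), np.int64(128)) [ -4.6   0.4 340.3]; (np.int64(288), np.int64(159)) [ -0.    7.1 317.6]; (np.int64(277), np.int64(199)) [ -2.2  13.  290.8];
```

The balance now carries the full load. I'll release gradually.

```bash
python3 -m crank '[[[0.36,0,0,0,0,0,0],[0.42,0,0,0,0,0,0],[0.45,0,0,0,0,0,0],[0.47,0,0,0,0,0,0],[0.49,0,0,0,0,0,0],[0.5,0,0,0,0,0,0],[0.52,0,0,0,0,0,0],[0.55,0,0,0,0,0,0],[0.6,0,0,0,0,0,0],[0.7,0,0,0,0,0,0],[0.9,0,0,0,0,0,0],[1.2,0,0,0,0,0,0],[1.6,0,0,0,0,0,0],[2,0,0,0,0,0,0],[2.2,0,0,0,0,0,0],[2.2,0,0,0,0,0,0]]]'; python3 wire.py w9.png
```

```text
clock: 22.7
position: [0.5315, 0.2251, 0.2502]
ee_rot: [0.933, -0.053, 0.355, 0.021]
ft_force: [-0.3, -0.8, -0.2]
grip_width: 0.257
grasp_force: 0.0
180 [ 20.7   0.4 262.9]; 186 [ 17.8   0.4 262. ]; 192 [ 14.5  -0.7 262.2]; 198 [ 10.6  -0.7 263.5]; 204 [  6.4  -0.7 265.9]; 210 [  2.7  -0.7 267.5]; 216 [ -1.   -0.8 269.4]; 222 [ -3.   -0.8 267. ]; 228 [ -5.4  -0.8 265.6]; 234 [ -7.5  -0.8 263.3]; 240 [-10.5  -0.9 263.4]; 246 [-12.8  -0.9 261.7]; 252 [-16.   -0.9 262.9]; 258 [-18.6  -0.9 262.6]; 264 [-21.2  -1.  261.9]; 
hook-ish 7088
(np.int64(277), np.int64(0)) [ -1.4   5.4 371.6]; (np.int64(318), np.int64(9)) [ -4.4  -1.5 372.2]; (np.int64(324), np.int64(19)) [ -3.8  -2.5 369.9]; (np.int64(281), np.int64(30)) [ -1.8   5.2 366.2]; (np.int64(287), np.int64(40)) [ -3.5   4.1 365.4]; (np.int64(312), np.int64(50)) [ -4.3  -0.5 364. ]; (np.int64(286), np.int64(62)) [ -1.4   4.8 358.3]; (np.int64(321), np.int64(73)) [ -3.6  -2.4 357.6]; (np.int64(308), np.int64(85)) [ -4.8   0.3 355.4]; (np.int64(299), np.int64(98)) [ -4.6   2.3 351.2]; (np.int64(292), np.int64(112)) [ -2.3   4.4 343.6]; (np.int64(304), np.int64(127)) [ -4.2   1.4 340.2]; (np.int64(302), np.int64(157)) [ -1.2   2.5 320.7]; (np.int64(274), np.int64(197)) [ -1.3  14.3 290.5];
```

The pail is released with no bob: the crown moved under 1 mm. I'll back off along the fingers, then check.

```bash
python3 -m crank '[[[2.2,-0.35,0.04,0.4,0,0,0],[2.2,-0.7,0.08,0.8,0,0,0],[2.2,-0.7,0.08,0.8,0,0,0],[2.2,-0.7,0.08,0.8,0,0,0],[2.2,-1,0.12,1.1,0,0,0],[2.2,-1,0.12,1.1,0,0,0],[2.2,-1.3,0.15,1.3,0,0,0],[2.2,-1.3,0.15,1,0,0,0],[2.2,-1.3,0.15,0.8,0,0,0],[2.2,-1.3,0.15,0.5,0,0,0],[2.2,0,0,0,0,0,0],[2.2,0,0,0,0,0,0],[2.2,0,0,0,0,0,0],[2.2,0,0,0,0,0,0],[2.2,0,0,0,0,0,0],[2.2,0,0,0,0,0,0]]]'
python3 - <<'E'
from h import *
im,d,p,T=cap("scene"); save("s10.png",cv2.resize(im[20:280,300:520],None,fx=2.3,fy=2.3,interpolation=cv2.INTER_CUBIC))
a=im.astype(int)
for i in range(6):
    eyes.camera("top")
im2,d2,_,_=cap("scene"); X=cloud(d2,p,T); hsv=cv2.cvtColor(im2,cv2.COLOR_RGB2HSV)
m=(hsv[...,0]>100)&(hsv[...,0]<128)&(hsv[...,1]>130)&(X[...,2]>.15)&(X[...,0]>.4)&(X[...,0]<.65)&(abs(X[...,1]-.22)<.1)&(X[...,2]<.25)
P=X[m]; s=P[P[:,2]>.16]; A=np.c_[s[:,:2]-s[:,:2].mean(0),np.ones(len(s))]
print("diff",np.abs(a-im2)[150:270,370:470].mean(), P.min(0),P.max(0))
E
```

```text
clock: 24.75
position: [0.4351, 0.2362, 0.3362]
ee_rot: [0.933, -0.053, 0.355, 0.021]
ft_force: [0.7, 0.1, 0.4]
grip_width: 0.258
grasp_force: 0.0
diff 1.8860277777777779 [0.49585224 0.1640729  0.15305286] [0.61306939 0.27707851 0.18488336]
```

View pics/s10.png

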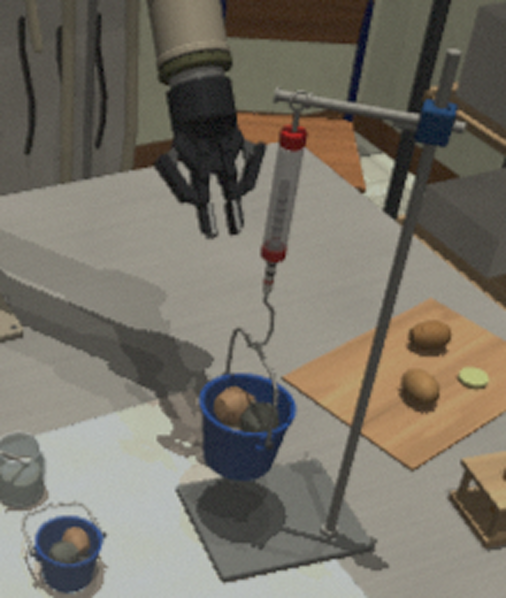

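The pail hangs level with its crown in the hook at (260,340), clear of the base plate, and the gripper is away from it. I'll let it settle for 5 s, then hand in.

```bash
for i in 1 2; do python3 -m crank '[[[2.2,0,0,0,0,0,0],[2.2,0,0,0,0,0,0],[2.2,0,0,0,0,0,0],[2.2,0,0,0,0,0,0],[2.2,0,0,0,0,0,0],[2.2,0,0,0,0,0,0],[2.2,0,0,0,0,0,0],[2.2,0,0,0,0,0,0],[2.2,0,0,0,0,0,0],[2.2,0,0,0,0,0,0],[2.2,0,0,0,0,0,0],[2.2,0,0,0,0,0,0],[2.2,0,0,0,0,0,0],[2.2,0,0,0,0,0,0],[2.2,0,0,0,0,0,0],[2.2,0,0,0,0,0,0],[2.2,0,0,0,0,0,0],[2.2,0,0,0,0,0,0],[2.2,0,0,0,0,0,0],[2.2,0,0,0,0,0,0]]]' | head -1; done
python3 -c "
from workcell import job
print(job.hand_in())"
```

```text
clock: 27.65
clock: 30.15
the job is handed in; nothing more can be done
None
```

The pail hangs still and level by the middle of its bail in the balance hook, about 3.5 N on the balance, with the gripper clear; the job was handed in at about 30 s.

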